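# Couple the drive rod of the tube shaker

### The arm

A 6-joint arm with a two-finger parallel gripper is mounted at the origin on a cart in front of the work surface, level with it; the furniture and walls round the work are solid. World frame = base frame: x ahead of the robot, y to its left, z up, the work surface at z = 0. Lengths are in m, angles in rad, forces in N, time in s.
With the tool pointing down it reaches from about 0.35 to 0.775 m from the base axis. Payload 7.3 kg.
Tool frame: the origin (TCP) lies between the finger pads; the fingertips stand 25 mm ahead of it and the grasp point (between the pads) lies 6 mm ahead of it; y points along the fingers, z is the direction in which the jaws open and shut, and the axes are right-handed (so a half turn about y gives the same grasp; the last joint's range is limited). The gripper opens to 92 mm and grips with 3 to 60 N. Pads are 19 mm wide; open, the fingers measure 130 mm over their backs; the gripper's body (75 mm by 190 mm) begins 47 mm behind the grasp point.
Start: joints at [-1.393, 0.342, 1.524, -0, 1.275, -0.146], TCP at [0.167, -0.498, 0.252] pointing down, gripper open.
Joint ranges: [-2.53, 2.53], [-0.77, 2.02], [0.04, 2.7], [-1, 4.14], [0.28, 2.66], [-3.11, 3.11]. Speed limits (rad/s): [2.57, 2.57, 3.14, 3.14, 3.14, 3.14].

### API

Orientations are given as [roll, pitch, yaw] about the fixed x, y, z axes, in that order (R = Rz(yaw) Ry(pitch) Rx(roll)).
In Python, from cell import sensors, read_camera, hand_in gives the robot as it stands. The module is installed in compiled form; this text tells all that it offers.
- The arm moves only by the tool send_rows, never from a script. Its argument "motion" is a list that holds one entry, the list of rows, each a list of 4 numbers: the shift along the tool's x, y, z in m, then the turn about the tool's y in degrees. In form: [[[tx, ty, tz, twist], ...]]. A call has 1 to 8 rows; each row is the pose to reach, as a shift and turn from the pose measured when the call began, along the tool's axes at that moment; what a row does not reach only later rows make up. A row lasts 1/10 s, in which the tool goes at most 50 mm and 8.59 degrees, less where a joint would pass 70% of its speed; a pose out of reach is approached as far as the arm can. A call with a gripper value outside its range is refused whole. "gripper" is the opening, from 0 (shut) to 1 (fully open), set as the call begins (left out, the last holds). The fingers move at their own pace and stop on an object; "grip_force" is the grip in N (left out, the last holds). Time passes only in rows, so rows that repeat a pose let the fingers close. It gives the time, the measured TCP pose, the force and the opening at its end, in the units of the state.
- sensors.observe(): the state, without advancing time (a new reading comes with each control period).
- read_camera(name): name is "side" or "top"; returns a dict with "frame" (420x560x3 uint8, red, green, blue), "fx", "fy", "cx", "cy" (pixels), "extrinsics" (4x4, takes a point from world to camera coordinates). Camera axes: x right, y up, looking along -z (the intrinsics and any distortion apply to the point x, -y, -z); pixel columns grow to the right and rows downward; lengths in m; the calibration is good to about 2 mm. A picture is of the moment at which its call begins. There is no depth.
- hand_in(): hands the job in, once; it reports no verdict.
The state is a dict: "time": time; "qpos": joint angles; "qvel": joint speeds; "joint_efforts": joint torques, N m; "tool_pos": TCP position; "tool_rot": TCP orientation; "contact_force": force on the tool from outside, world axes, zero at the start; "torque": the same for the moment, N m; "opening": finger opening in m.
Only numpy, scipy, OpenCV 4.12 (cv2) and the standard library are available. Lean on these libraries where they do the work, as an engineer would, in place of code of your own. Each camera call takes 0.05 s, during which the arm holds its last target.

### The job

Couple the bench shaker again: drop the eye of the loose drive rod over the crank pin, then swing the rod and push its hook onto the platform's drive pin until the sprung latch flips shut behind the pin. Tug the hook gently back against the shut latch, with about 8 N, to prove that it holds, and leave the rod lying flat in place. Never force the rod with more than 12 N, and leave everything else alone.

Things in the scene. Friction and masses are not known exactly. Their poses are not given: they have to be found in the camera images.
- shaker: Low white reciprocating bench shaker, fixed, 130 x 340 mm; a wire rack of purple-capped tubes, tops 150 mm up, rides on its sliding platform. Origin under it on the desk, x across it away from the robot, y along it to the left (crank end). A flat tongue of the platform reaches toward the crank and carries the drive pin. The space above tongue and crank is free.
- crank_pin (a point): foot of the upright steel crank pin, on its axis, 62 mm above the desk, on the flat collar where the rod's eye comes to lie. Pin 10 mm thick, 24 mm tall, its top 5 mm tapered to a 4 mm flat. The crank is geared and does not turn by hand. About 120 mm from the drive pin.
- pin_slot (a point): middle of the cross slot on top of the tongue, 62 mm above the desk. The drive pin (upright, 10 mm thick, 18 mm tall, steel) is clamped in this slot up to 4 mm from the middle, toward the shaker's +x or -x: not measured, find it by feel or sight. The platform slides along the shaker's y by +-8 mm under about 1.5 N, so a mouth some 6 mm off pulls it into line.
- drive_rod: Loose flat steel rod, 10 mm thick, 152 mm long, 0.3 kg, lying on the desk. Origin: axis of its eye (hole 13 mm, ring 27 mm), at the underside. It runs along its own -y to the hook, whose mouth opens to the rod's +x (flared lips at x 25 to 37 mm, back at x -16 mm, claw end at y -138 mm). Grip block on top at y -90 mm: 32 mm long (y), 14 mm wide (x), z 10 to 40 mm; shank below 16 mm wide.
- hook_seat (a point): point in the hook's throat, at the rod's underside, where the drive pin's axis stands when the hook is fully home (pin on the throat's floor); 120 mm along the rod's -y from its origin.
- latch (a joint): sprung latch, rad: 0 shut across the mouth (outer face 25 mm from hook_seat toward the rod's +x), up to 1.45 swung into the throat. It opens inward only, under 3 to 10 N of the pin, and springs shut once the pin's axis is within 2 to 3 mm of hook_seat. The pin then has 14 mm of play between throat floor and shut latch.
- dropper_bottle: brown dropper bottle, 29 x 29 x 102 mm, bystander; origin under its centre
- spare_eyepiece: black microscope eyepiece standing on the desk, 39 x 39 x 46 mm, bystander; origin under its centre
- stain_box: white carton, 51 x 51 x 89 mm, bystander; origin under its centre

How it is judged:
On the way, in this order (a step that is already met when the one before it is completed fails the run):
1. the rod's eye is down over the crank pin (horizontal distance between drive_rod and crank_pin below 0.004 m and z of drive_rod in the frame of shaker between 0.058 and 0.074 m), for 0.1 s.
2. the hook is on the drive pin and its latch has flipped shut behind the pin, eye still on the crank pin (horizontal distance between drive_rod and crank_pin below 0.004 m and value of joint latch below 0.12 rad and x of hook_seat in the frame of shaker between -0.016 and 0.013 m and z of hook_seat in the frame of shaker between 0.058 and 0.072 m), for 0.1 s.
3. the hook is tugged back so that the shut latch bears on the drive pin with more than 6 N (value of joint latch below 0.12 rad and x of hook_seat in the frame of shaker between -0.016 and -0.0035 m and contact force between drive_rod and drive_pin_c0 above 6 N), for 0.2 s.
At the end, for the whole second after the job is handed in: The rod lies flat and still (eye and hook within 4 mm of height 62 mm, tilt under 0.06 rad), its eye round the crank pin (axes within 4 mm), the drive pin inside the hook and the latch shut behind it (under 0.12 rad) (horizontal distance between drive_rod and crank_pin below 0.004 m and value of joint latch below 0.12 rad and x of hook_seat in the frame of shaker between -0.016 and 0.013 m and z of drive_rod in the frame of shaker between 0.058 and 0.066 m and z of hook_seat in the frame of shaker between 0.058 and 0.066 m and angle between drive_rod's own z axis and vertical below 0.06 rad and linear speed of drive_rod below 0.02 m/s); the robot touches nothing.
It fails at once if the rod is forced against the drive pin with more than 18 N (contact force between drive_rod and drive_pin_c0 above 18 N).
It fails at once if the rod is forced against the crank pin with more than 18 N (contact force between drive_rod and crank_c2 above 18 N).
It fails at once if the dropper bottle is moved by more than 25 mm (distance of dropper_bottle from where it was at the start of the episode above 0.025 m).
It fails at once if the eyepiece is moved by more than 25 mm (distance of spare_eyepiece from where it was at the start of the episode above 0.025 m).
It fails at once if the carton is moved by more than 25 mm (distance of stain_box from where it was at the start of the episode above 0.025 m).
It also fails if it takes over 64 s, if anything falls off the work surface, if the arm or the gripper's body presses on something with over 40 N, if the wrist force passes 120 N, or if a joint passes its speed limit or range.

## Working session

There is one attempt and no reset: what is moved stays moved. The work goes in short steps, Python scripts to look and compute and a tool call to move; the robot and the scene stay as the last step left them, time stands still between calls to the robot, and variables do not carry over. Pictures are saved under pics/ and viewed, and the job is handed in when it is done.

Besides the shell and the picture viewer there is one more tool, called after "Request:" as name([rows], argument=value, ...), one row to a line, values as JSON. send_rows: Moves the arm, as the interface text tells. Its arguments: {"type":"object","properties":{"motion":{"type":"array"},"gripper":{"type":"number"},"grip_force":{"type":"number"}},"required":["motion"]}

```bash
ls; mkdir -p pics
python3 - <<'E'
from cell import sensors, read_camera
import cv2,numpy as np,pickle
s=sensors.observe(); print(s)
for n in("side","top"):
    c=read_camera(n); cv2.imwrite(f"pics/{n}0.png",c["frame"][:,:,::-1]); print(n,c["fx"],c["fy"],c["cx"],c["cy"],c["extrinsics"].round(4).tolist(), [k for k in c])
    pickle.dump(c,open(f"{n}0.pkl","wb"))
E
```

```text
pics
{'time': 0.0, 'qpos': array([-1.39298348e+00,  3.42736837e-01,  1.52497977e+00, -4.52472427e-06,
        1.27541491e+00, -1.46036215e-01]), 'qvel': array([-0.00023503,  0.00092124, -0.00053053,  0.0032292 , -0.00087545,
        0.00226937]), 'joint_efforts': array([-1.39203876e-03, -4.31246138e+01, -2.44225931e+01,  7.15543795e-02,
        5.57404803e-02, -1.14083439e-04]), 'tool_pos': array([ 0.16700237, -0.49735316,  0.25105062]), 'tool_rot': array([-1.57231944e+00,  2.19650773e-04, -2.81774244e+00]), 'contact_force': array([ 1.08950033,  0.04833457, -0.21910244]), 'torque': array([-0.01464122, -0.0632187 , -0.02597736]), 'opening': 0.09177281619119929}
side 487.32728091669566 487.32728091669566 292.72535281248 211.51940238013128 [[0.9982, 0.0595, 0.0111, -0.5142], [-0.0414, 0.5364, 0.843, -0.0607], [0.0442, -0.8419, 0.5379, -1.0968], [0.0, 0.0, 0.0, 1.0]] ['frame', 'fx', 'fy', 'cx', 'cy', 'extrinsics']
top 488.8722673249067 488.8722673249067 277.48105220836055 209.19943921698956 [[0.028, -0.9994, -0.0188, 0.0286], [0.9938, 0.0259, 0.1079, -0.5017], [-0.1074, -0.0218, 0.994, -0.8562], [0.0, 0.0, 0.0, 1.0]] ['frame', 'fx', 'fy', 'cx', 'cy', 'extrinsics']
```

View pics/side0.png

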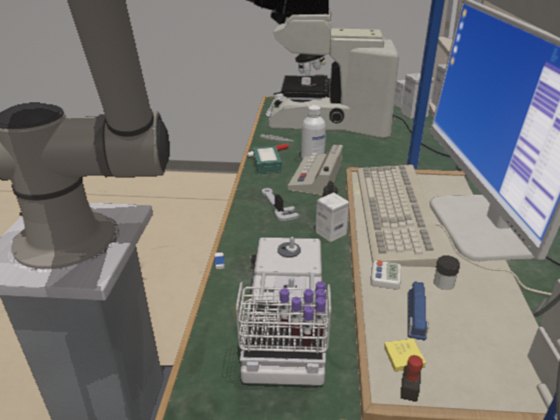

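View pics/top0.png

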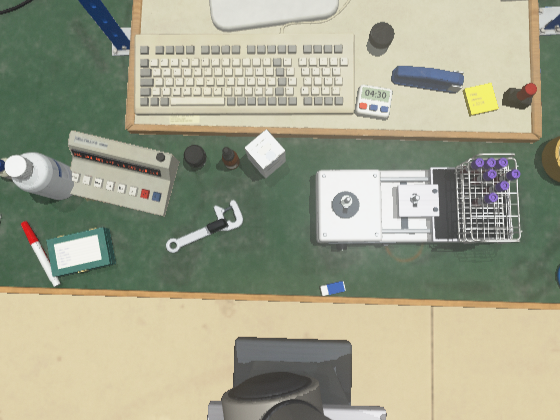

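Run:
```python
import cv2
t=cv2.imread("pics/top0.png"); s=cv2.imread("pics/side0.png")
def z(i,x0,y0,w,h,f,n): cv2.imwrite(n,cv2.resize(i[y0:y0+h,x0:x0+w],None,fx=f,fy=f,interpolation=cv2.INTER_CUBIC))
z(t,155,190,100,70,8,"pics/t_rod.png"); z(t,305,160,160,95,5,"pics/t_sh.png")
z(s,250,180,60,50,12,"pics/s_rod.png"); z(s,235,225,100,80,8,"pics/s_sh.png")
```

```text
(no output)
```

View pics/t_rod.png

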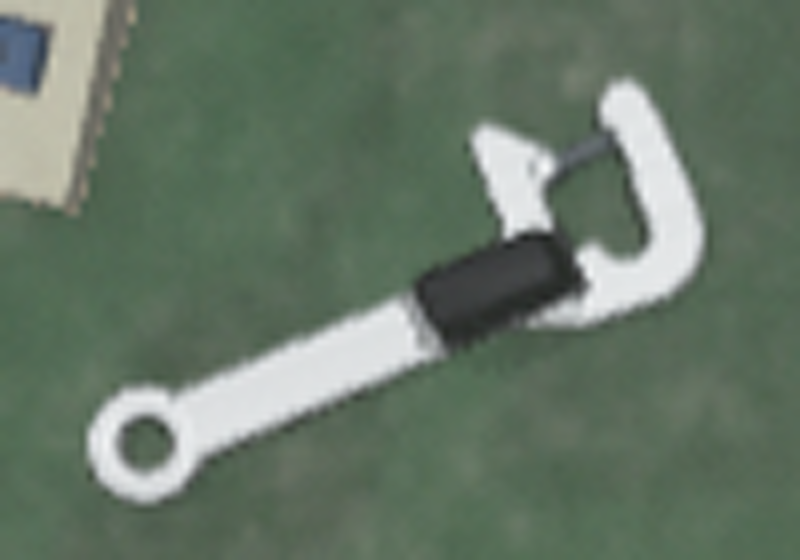

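View pics/t_sh.png

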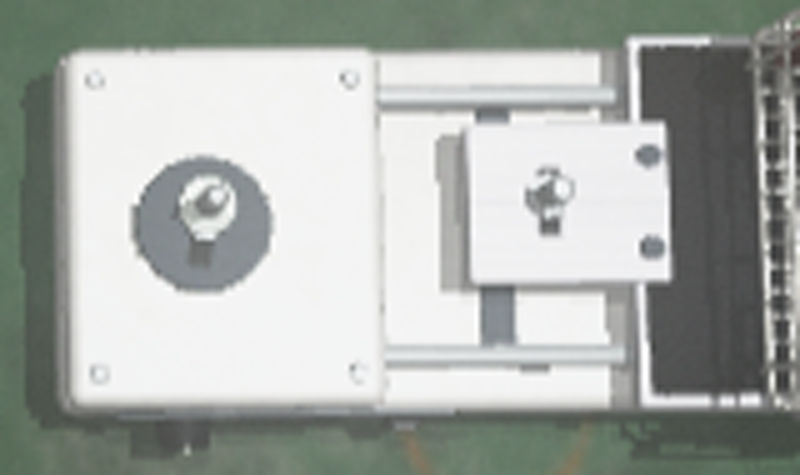

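View pics/s_rod.png

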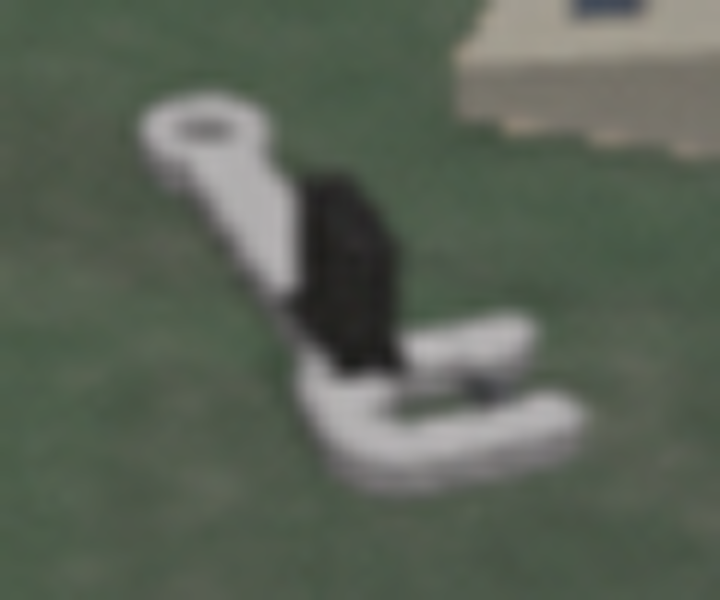

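View pics/s_sh.png

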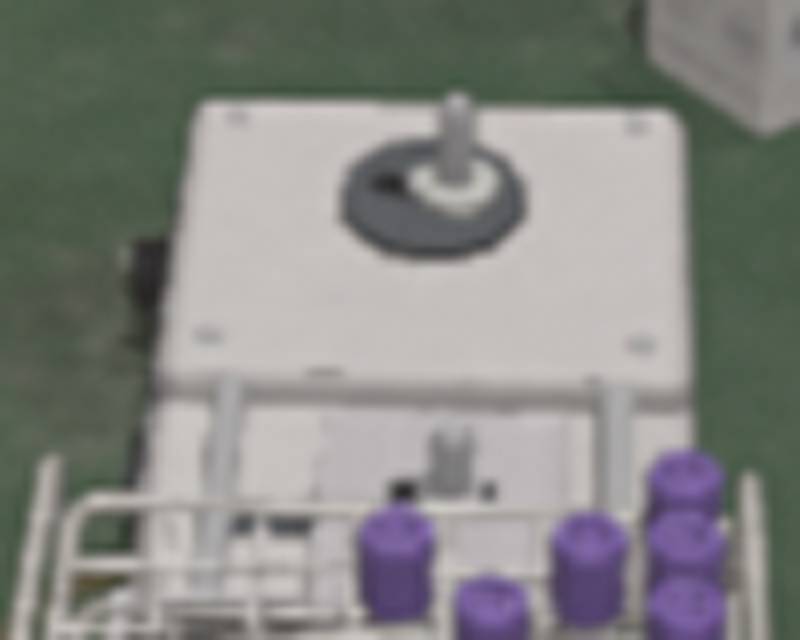

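```bash
cat > h.py <<'E'
import numpy as np,pickle,cv2
def K(c): return c["fx"],c["fy"],c["cx"],c["cy"]
def proj(c,P):
    P=np.atleast_2d(P); E=c["extrinsics"]; q=P@E[:3,:3].T+E[:3,3]; fx,fy,cx,cy=K(c)
    return np.c_[cx+fx*q[:,0]/-q[:,2], cy-fy*q[:,1]/-q[:,2]]
def ray(c,u,v):
    fx,fy,cx,cy=K(c); E=c["extrinsics"]; R=E[:3,:3]
    d=R.T@np.array([(u-cx)/fx,-(v-cy)/fy,-1]); return -R.T@E[:3,3], d/np.linalg.norm(d)
def plane(c,u,v,z):
    o,d=ray(c,u,v); return o+d*(z-o[2])/d[2]
def tri(c1,p1,c2,p2):
    o1,d1=ray(c1,*p1);o2,d2=ray(c2,*p2)
    t=np.linalg.lstsq(np.c_[d1,-d2],o2-o1,rcond=None)[0]
    a=o1+t[0]*d1;b=o2+t[1]*d2; return (a+b)/2,np.linalg.norm(a-b)
def load(n): return pickle.load(open(n+".pkl","rb"))
E
python3 - <<'E'
from h import *
T=load("top0");S=load("side0")
def tz(x,y,x0,y0,f): return (x0+(x+.5)/f-.5,y0+(y+.5)/f-.5)
tr=lambda x,y:tz(x,y,155,190,8); ts=lambda x,y:tz(x,y,305,160,5); sr=lambda x,y:tz(x,y,250,180,12); ss=lambda x,y:tz(x,y,235,225,8)
print("crank top",tri(T,ts(214,190),S,ss(457,98)), plane(T,*ts(214,190),.086),plane(S,*ss(457,98),.086))
print("crank foot S",plane(S,*ss(456,181),.062),"collar T",plane(T,*ts(207,210),.062))
print("drive top",tri(T,ts(562,189),S,ss(453,436)), plane(T,*ts(562,189),.080),plane(S,*ss(453,436),.080))
print("drive foot S",plane(S,*ss(450,494),.062), "slot ends T",plane(T,*ts(549,172),.062),plane(T,*ts(549,228),.062),"tongue T",[plane(T,*ts(*p),.062).round(4) for p in((467,127),(665,124),(670,280),(472,283))])
print("slot ends S",plane(S,*ss(402,492),.062),plane(S,*ss(490,493),.062))
print("eye",tri(T,tr(146,443),S,sr(206,128)),plane(T,*tr(146,443),.01),plane(S,*sr(206,128),.01))
for n,p in dict(claw=(624,100),lip=(485,125),).items(): print(n,plane(T,*tr(*p),.01))
print("shaker body corners T",[plane(T,*ts(*p),.05).round(4) for p in((70,52),(372,50),(380,405),(75,408))])
print("screws T",[plane(T,*ts(*p),.055).round(4) for p in((95,79),(349,78),(361,372),(99,373))])
E
```

```text
crank top (array([ 0.51682457, -0.07642877,  0.08673231]), np.float64(0.00037003670921138934)) [ 0.51710892 -0.07649488  0.086     ] [ 0.51658862 -0.07545966  0.086     ]
crank foot S [ 0.51670516 -0.07752553  0.062     ] collar T [ 0.51330807 -0.07707277  0.062     ]
drive top (array([ 0.52225981, -0.19498169,  0.07901492]), np.float64(0.0017039898656876409)) [ 0.5212708  -0.19481811  0.08      ] [ 0.5231562  -0.19591651  0.08      ]
drive foot S [ 0.52257776 -0.19474404  0.062     ] slot ends T [ 0.52961732 -0.19509952  0.062     ] [ 0.5100698 -0.1950601  0.062    ] tongue T [array([ 0.5447, -0.1668,  0.062 ]), array([ 0.5475, -0.2352,  0.062 ]), array([ 0.4931, -0.2365,  0.062 ]), array([ 0.4903, -0.1686,  0.062 ])]
slot ends S [ 0.51176788 -0.19485047  0.062     ] [ 0.53153003 -0.19375837  0.062     ]
eye (array([0.43243447, 0.23279774, 0.01075912]), np.float64(0.0017302554800567268)) [0.43160125 0.23283239 0.01      ] [0.4331268  0.23432754 0.01      ]
claw [0.51369092 0.12595928 0.01      ]
lip [0.50704398 0.15792262 0.01      ]
shaker body corners T [array([ 0.5701, -0.0293,  0.05  ]), array([ 0.5734, -0.136 ,  0.05  ]), array([ 0.4479, -0.1395,  0.05  ]), array([ 0.444 , -0.0334,  0.05  ])]
screws T [array([ 0.5597, -0.038 ,  0.055 ]), array([ 0.5622, -0.1271,  0.055 ]), array([ 0.4589, -0.1319,  0.055 ]), array([ 0.4562, -0.0412,  0.055 ])]
```

Run:
```python
from h import *
T=load("top0");f=T["frame"].astype(int)
sub=f[190:260,155:255]
w=(sub.min(2)>130); 
ys,xs=np.nonzero(w); P=np.array([plane(T,155+x,190+y,.01)[:2] for x,y in zip(xs,ys)])
e=np.array([.4318,.2331])
# hole centroid
d=np.linalg.norm(P-e,axis=1)
ring=P[d<.016]; print("n",len(P),"px size",.86/489)
# circle fit: outer boundary via edge; use centroid of ring+hole filled on side opposite
u=np.array([np.sin(.45),-np.cos(.45)])
for it in range(5):
    r=P-e; a=r@u; n=np.array([-u[1],u[0]]); b=r@n
    m=(a>.02)&(a<.068)&(abs(b)<.012)
    k=np.polyfit(a[m],b[m],1); ang=np.arctan(k[0]); c,s=np.cos(ang),np.sin(ang); u=np.array([[c,-s],[s,c]])@u
    print("axis off at eye",k[1],"yaw deg",np.degrees(np.arctan2(u[0],-u[1])), "width",m.sum())
# eye circle: far half
r=P-e;a=r@u;n=np.array([-u[1],u[0]]);b=r@n
m=(a<.012)&(abs(b)<.02); print("eye extents a",a[m].min(),"b",b[m].min(),b[m].max())
print("claw far a max",a.max(),"x extents", b.min(),b.max())
dk=(sub.max(2)<60); n_,lab,st,ce=cv2.connectedComponentsWithStats(dk.astype(np.uint8)); 
i=1+st[1:,4].argmax(); print(st[i],ce[i])
ctr=plane(T,155+ce[i][0],190+ce[i][1],.036)[:2]; print("block",ctr,"a,b",(ctr-e)@u,(ctr-e)@n)
```

```text
n 994 px size 0.0017586912065439672
axis off at eye 8.535113289268819e-05 yaw deg 24.910092376819502 width 236
axis off at eye 5.4153686397452766e-05 yaw deg 24.982952195240973 width 235
axis off at eye 0.00015990667782305826 yaw deg 24.813079865571 width 236
axis off at eye 6.323310498715273e-05 yaw deg 24.971112299124293 width 235
axis off at eye 0.00016100981677174962 yaw deg 24.811644519180117 width 236
eye extents a -0.012788677737751587 b -0.013149072866656402 0.013576951005648324
claw far a max 0.1381090226408929 x extents -0.015783721768436874 0.10749874150695103
[54 29 18 14 73] [63.52054795 36.38356164]
block [0.46615419 0.14643883] a,b 0.09307794770686209 -0.005183164772933986
```

```bash
cat >> h.py <<'E'
from scipy.spatial.transform import Rotation as Ro
def wrap(a): return (a+180)%360-180
def plan(x,y,z,yawdeg):
    from cell import sensors
    s=sensors.observe(); R=Ro.from_euler("xyz",s["tool_rot"]).as_matrix(); p=np.array(s["tool_pos"])
    d=R.T@(np.array([x,y,z])-p); cur=np.degrees(s["tool_rot"][2])
    print("t",round(s["time"],2),"pos",p.round(4),"rot",np.degrees(s["tool_rot"]).round(2),"F",s["contact_force"].round(2),"M",s["torque"].round(2),"op",round(s["opening"],4),"q6",round(s["qpos"][5],2))
    print("shift",d.round(4),"twist",round(-wrap(yawdeg-cur),2))
E
python3 - <<'E'
from h import *
plan(.470,.1514,.2,-65)
T=load("top0");E=T["extrinsics"];print(-E[:3,:3].T@E[:3,3])
E
```

```text
t 0.1 pos [ 0.167  -0.4974  0.2511] rot [-9.0080e+01  1.0000e-02 -1.6145e+02] F [-0.36  0.1  -0.72] M [ 0.    0.04 -0.02] op 0.0918 q6 -0.15
shift [-0.4936  0.0519 -0.5186] twist -96.45
[0.40582859 0.02292209 0.90570283]
```

Request:
send_rows([
  [[-0.035, 0, -0.035, -8], [-0.07, 0, -0.07, -16], [-0.105, 0, -0.105, -24], [-0.14, 0, -0.14, -32], [-0.175, 0, -0.175, -40], [-0.21, 0, -0.21, -48], [-0.245, 0, -0.25, -56], [-0.28, 0, -0.29, -64]],
], gripper=0.55, grip_force=40)

```text
time: 0.9
tool_pos: [0.338, -0.1372, 0.2515]
tool_rot: [-1.571, 0.001, -1.696]
contact_force: [1.4, -0.5, 0.3]
opening: 0.0503
```

```bash
python3 -c "
from h import *
plan(.470,.1514,.1,-65)"
```

```text
t 0.9 pos [ 0.338  -0.1372  0.2515] rot [-9.001e+01  7.000e-02 -9.715e+01] F [ 1.4  -0.51  0.27] M [-0.04 -0.16 -0.05] op 0.0503 q6 -0.47
shift [-0.3026  0.1519  0.0951] twist -32.15
```

Request:
send_rows([
  [[-0.04, 0.0, 0.013, -5], [-0.08, 0.01, 0.025, -10], [-0.12, 0.03, 0.038, -15], [-0.16, 0.05, 0.05, -20], [-0.2, 0.08, 0.063, -25], [-0.24, 0.11, 0.075, -30], [-0.28, 0.14, 0.09, -32.1], [-0.3026, 0.152, 0.095, -32.1]],
])

```text
time: 1.7
tool_pos: [0.4696, 0.1535, 0.0973]
tool_rot: [-1.573, 0.002, -1.133]
contact_force: [-0.4, -0.4, 0.6]
opening: 0.0506
```

Run:
```python
from h import *
plan(.470,.1514,.038,-65)
from cell import read_camera
c=read_camera("side"); f=c["frame"][:,:,::-1]
cv2.imwrite("pics/s1.png",cv2.resize(f[130:250,190:350],None,fx=5,fy=5,interpolation=cv2.INTER_CUBIC))
```

```text
t 1.7 pos [0.4696 0.1535 0.0973] rot [-90.12   0.13 -64.92] F [-0.41 -0.45  0.57] M [-0.01 -0.11  0.02] op 0.0506 q6 -0.28
shift [ 0.0022  0.0593 -0.0004] twist 0.08
```

View pics/s1.png

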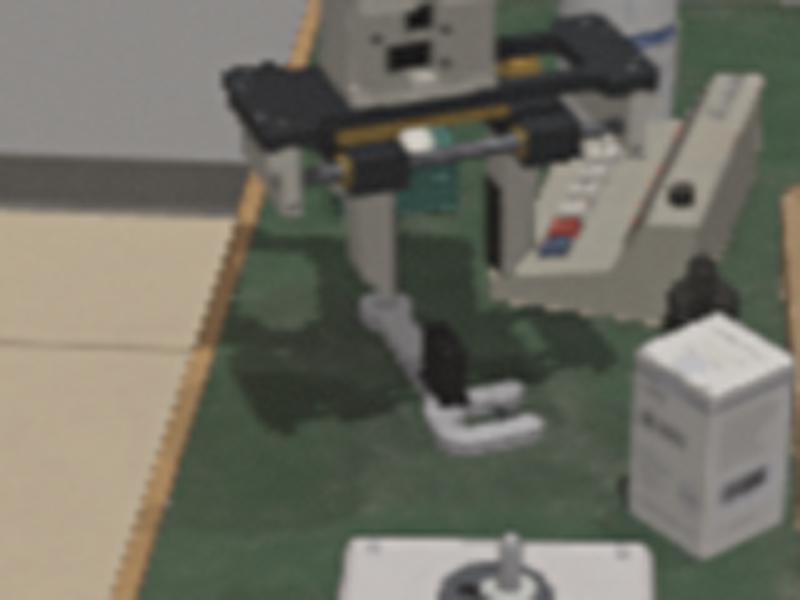

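The gripper straddles the grip block (around 445,365 in the crop), with fingers on both sides of it. I'll descend.

Request:
send_rows([
  [[0.0022, 0.02, 0, 0], [0.0022, 0.04, 0, 0], [0.0022, 0.055, 0, 0], [0.0022, 0.0595, 0, 0], [0.0022, 0.0595, 0, 0]],
])

```text
time: 2.25
tool_pos: [0.4702, 0.1536, 0.0363]
tool_rot: [-1.575, 0.004, -1.133]
contact_force: [-0.3, -0.2, -0.6]
opening: 0.0504
```

Request:
send_rows([
  [[0, 0, 0, 0], [0, 0, 0, 0], [0, 0, 0, 0], [0, 0, 0, 0], [0, 0, 0, 0], [0, 0, 0, 0]],
], gripper=0.0, grip_force=45)

```text
time: 2.85
tool_pos: [0.4701, 0.1536, 0.0365]
tool_rot: [-1.575, 0.004, -1.133]
contact_force: [-1.6, -0.6, 3.1]
opening: 0.0133
```

```bash
python3 -c "
from h import *
plan(.470,.1514,.158,-65)"
```

```text
t 2.85 pos [0.4701 0.1536 0.0365] rot [-90.22   0.22 -64.93] F [-1.57 -0.63  3.09] M [-0.1  -0.05  0.01] op 0.0133 q6 -0.28
shift [ 0.0015 -0.1215 -0.0015] twist 0.07
```

Request:
send_rows([
  [[0, -0.03, 0, 0], [0, -0.06, 0, 0], [0, -0.09, 0, 0], [0, -0.12, 0, 0], [0, -0.125, 0, 0]],
])

```text
time: 3.35
tool_pos: [0.4723, 0.1537, 0.1642]
tool_rot: [-1.569, 0.002, -1.133]
contact_force: [0.4, -0.6, -3.6]
opening: 0.0137
```

```bash
python3 -c "
from h import *
plan(.473,-.152,.150,-120)
from cell import read_camera
for n in ('side','top'):
    c=read_camera(n); pickle.dump(c,open(n+'1.pkl','wb')); cv2.imwrite(f'pics/{n}1.png',c['frame'][:,:,::-1])
"
```

```text
t 3.35 pos [0.4723 0.1537 0.1642] rot [-89.92   0.13 -64.93] F [ 0.4  -0.63 -3.6 ] M [-0.06 -0.18  0.04] op 0.0137 q6 -0.28
shift [ 0.2772  0.0134 -0.1289] twist 55.07
```

View pics/side1.png

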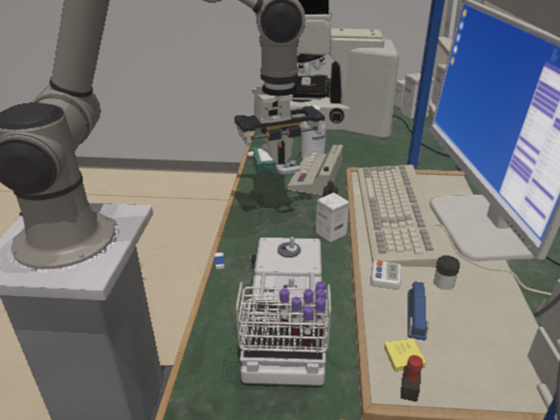

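View pics/top1.png

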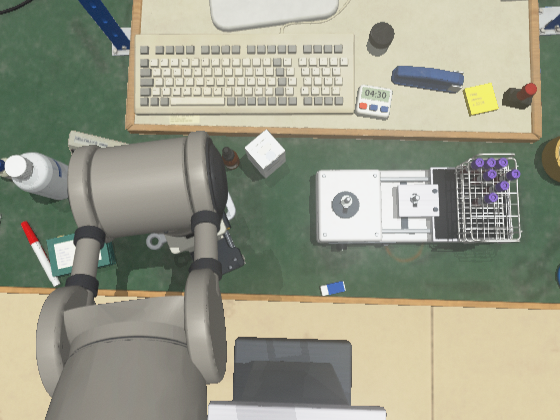

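Rod is held: the eye shows at top (156,241) and the hook at side (290,165). Next I carry it toward the crank.

Request:
send_rows([
  [[0.03, 0, -0.01, 6], [0.065, 0, -0.025, 13], [0.105, 0, -0.04, 21], [0.145, 0, -0.06, 29], [0.185, 0, -0.08, 37], [0.225, 0, -0.1, 45], [0.26, 0, -0.12, 52], [0.277, 0, -0.129, 55]],
])

```text
time: 4.25
tool_pos: [0.4699, -0.1549, 0.1585]
tool_rot: [-1.579, -0.001, -2.1]
contact_force: [0.6, 0.3, -2.6]
opening: 0.014
```

Request:
send_rows([
  [[0, 0, 0, 0], [0, 0, 0, 0]],
])

```text
time: 4.45
tool_pos: [0.4687, -0.1545, 0.1564]
tool_rot: [-1.583, -0.001, -2.1]
contact_force: [-0.5, 0.9, -3.1]
opening: 0.014
```

```bash
python3 -c "
from h import *
plan(.473,-.152,.150,-120)
from cell import read_camera
for n,b in (('side',(240,140,100,140)),('top',(300,150,160,110))):
    c=read_camera(n); pickle.dump(c,open(n+'2.pkl','wb')); x,y,w,h=b; f=min(800//w,600//h); print(f)
    cv2.imwrite(f'pics/{n}2.png',cv2.resize(c['frame'][y:y+h,x:x+w,::-1],None,fx=f,fy=f,interpolation=cv2.INTER_CUBIC))
"
```

```text
t 4.45 pos [ 0.4687 -0.1545  0.1564] rot [-9.0720e+01 -8.0000e-02 -1.2035e+02] F [-0.5   0.91 -3.06] M [-0.02 -0.07  0.01] op 0.014 q6 0.06
shift [-0.0044  0.0064  0.0025] twist -0.35
4
5
```

View pics/side2.png

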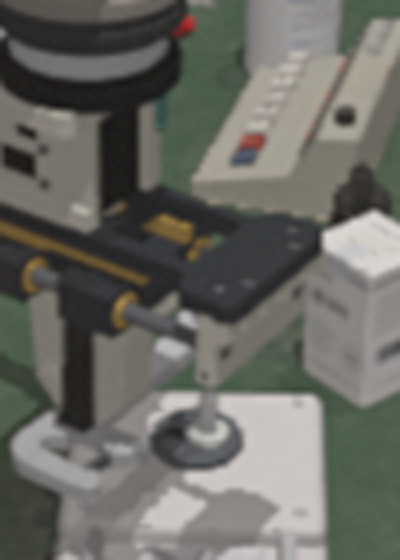

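View pics/top2.png

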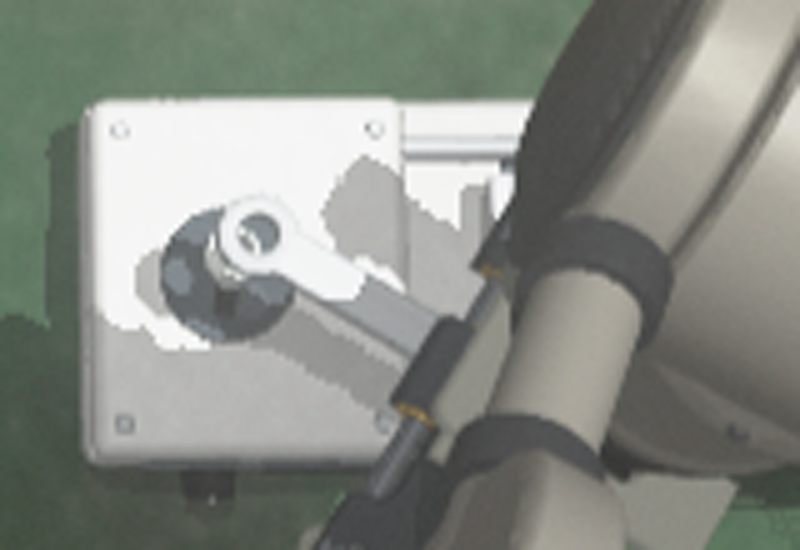

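```bash
python3 -c "
from h import *
T=load('top2')
e=plane(T,350.0,195.8,.1300); print(e)
for th in (-30.35,): 
  u=np.array([np.sin(np.radians(th)),-np.cos(np.radians(th))]); n=np.array([-u[1],u[0]])
  r=np.array([.4687,-.1545])-e[:2]; print(r@u,r@n)
c=np.array([.5170,-.0765]); 
plan(.4687+c[0]-e[0],-.1545+c[1]-e[1],.130,-120)
"
```

```text
[ 0.51413961 -0.07526097  0.13      ]
0.09133948494417873 0.0008256293978612065
t 4.55 pos [ 0.4694 -0.1536  0.1574] rot [-9.0620e+01 -6.0000e-02 -1.2023e+02] F [-0.37 -0.38 -2.96] M [-0.03 -0.05 -0.04] op 0.0137 q6 0.06
shift [0.0007 0.0273 0.0033] twist -0.23
```

Request:
send_rows([
  [[0.0005, 0.01, 0.002, 0], [0.0007, 0.02, 0.0033, 0], [0.0007, 0.026, 0.0033, 0], [0.0007, 0.026, 0.0033, 0], [0.0007, 0.026, 0.0033, 0]],
])

```text
time: 5.05
tool_pos: [0.4716, -0.1556, 0.1311]
tool_rot: [-1.582, -0.001, -2.098]
contact_force: [0.1, 0.4, -2.8]
opening: 0.014
```

```bash
cat > look.py <<'E'
from h import *
import sys
from cell import read_camera
k=sys.argv[1]
plan(.473,-.152,.150,-120)
for n,b in (('side',(240,200,100,75)),('top',(320,175,80,60))):
    c=read_camera(n); pickle.dump(c,open(n+k+'.pkl','wb')); x,y,w,h=b; f=min(800//w,600//h)
    cv2.imwrite(f'pics/{n}{k}.png',cv2.resize(c['frame'][y:y+h,x:x+w,::-1],None,fx=f,fy=f,interpolation=cv2.INTER_CUBIC))
E
python3 look.py 3
```

```text
t 5.05 pos [ 0.4716 -0.1556  0.1311] rot [-9.0640e+01 -7.0000e-02 -1.2021e+02] F [ 0.1   0.45 -2.77] M [-0.02 -0.06  0.  ] op 0.014 q6 0.05
shift [-0.0038 -0.0189 -0.0008] twist -0.21
```

View pics/side3.png

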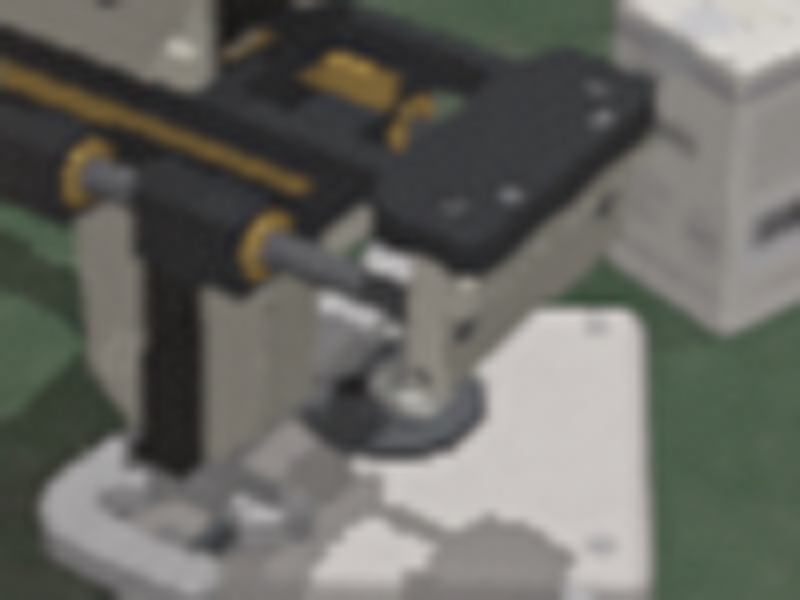

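View pics/top3.png

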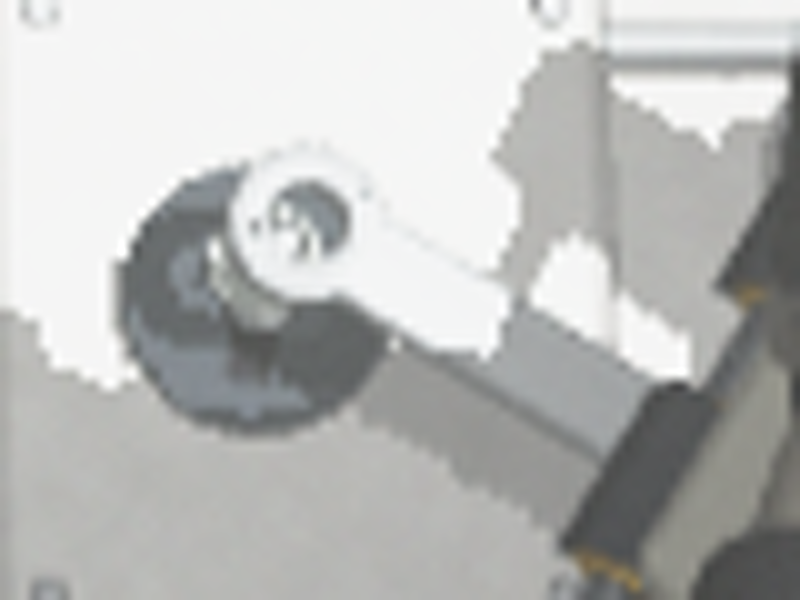

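```bash
python3 -c "
from h import *
T=load('top3')
e=plane(T,350.3,196.6,.1046); p=plane(T,347.4,197.6,.086);print(e,p, p-e)
d=(p-e)[:2]
plan(.4716+d[0],-.1556+d[1],.118,-120)
"
```

```text
[ 0.5163682 -0.0789851  0.1046   ] [ 0.51710892 -0.07649488  0.086     ] [ 0.00074072  0.00249023 -0.0186    ]
t 5.15 pos [ 0.4718 -0.1558  0.1316] rot [-9.0580e+01 -6.0000e-02 -1.2022e+02] F [ 0.16 -1.03 -2.49] M [-0.04 -0.09  0.07] op 0.0137 q6 0.05
shift [-0.0026  0.0136 -0.0008] twist -0.22
```

Request:
send_rows([
  [[-0.0026, 0.002, -0.0008, 0], [-0.0026, 0.004, -0.0008, 0], [-0.0026, 0.005, -0.0008, 0], [-0.0026, 0.005, -0.0008, 0]],
])

```text
time: 5.55
tool_pos: [0.4723, -0.1531, 0.1265]
tool_rot: [-1.581, -0.001, -2.098]
contact_force: [0.4, -0.7, -3.5]
opening: 0.0134
```

```bash
python3 look.py 4
```

```text
t 5.55 pos [ 0.4723 -0.1531  0.1265] rot [-9.0600e+01 -6.0000e-02 -1.2022e+02] F [ 0.4  -0.73 -3.55] M [-0.05 -0.05 -0.02] op 0.0134 q6 0.06
shift [-0.0013 -0.0235 -0.0002] twist -0.22
```

View pics/top4.png

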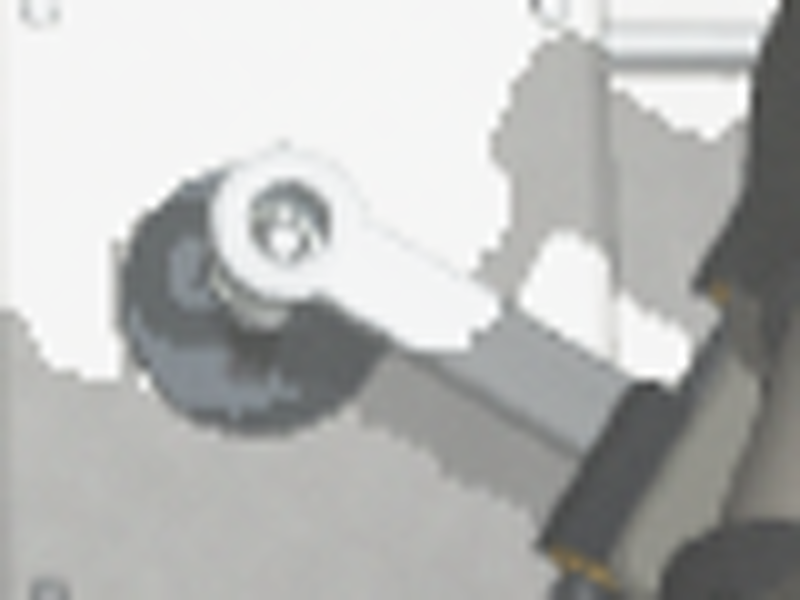

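View pics/side4.png

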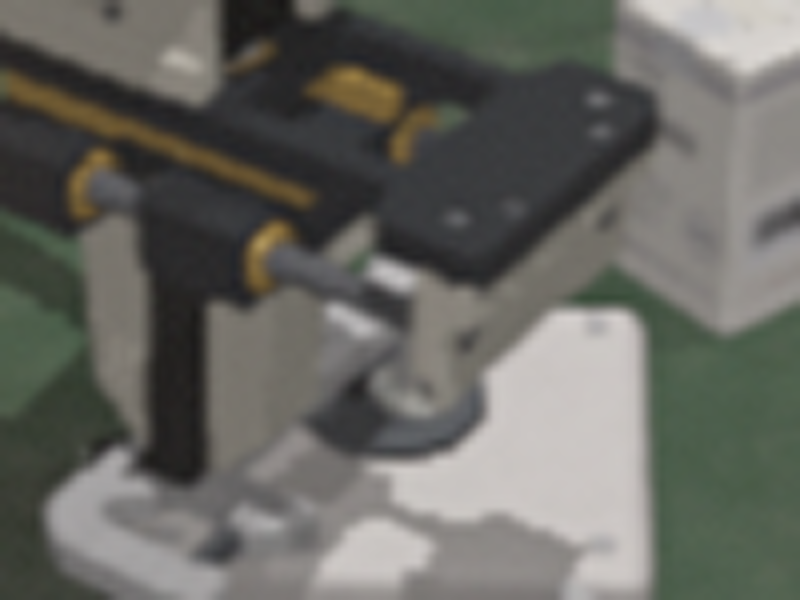

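```bash
python3 -c "
from h import *
T=load('top4')
e=plane(T,348.55,196.75,.1000); p=plane(T,347.6,197.6,.086);print(e,p, p-e)
d=(p-e)[:2]
plan(.4723+d[0],-.1531+d[1],.118,-120)
"
```

```text
[ 0.51667823 -0.07668025  0.1       ] [ 0.51711752 -0.07683124  0.086     ] [ 0.00043929 -0.00015099 -0.014     ]
t 5.65 pos [ 0.4724 -0.1532  0.1266] rot [-9.0580e+01 -6.0000e-02 -1.2023e+02] F [-0.27  0.24 -3.24] M [-0.03  0.02 -0.07] op 0.0138 q6 0.06
shift [-0.0002  0.0086  0.0004] twist -0.23
```

Eye hole (290,222) now surrounds the pin top (about 285,233) in the top crop, aligned within about 0.5 mm. I'll lower it slowly.

Request:
send_rows([
  [[0, 0.002, 0.0004, 0], [0, 0.004, 0.0004, 0], [0, 0.006, 0.0004, 0], [0, 0.008, 0.0004, 0], [0, 0.008, 0.0004, 0]],
])

```text
time: 6.15
tool_pos: [0.4725, -0.1533, 0.1183]
tool_rot: [-1.582, -0.001, -2.098]
contact_force: [-0.5, -0.4, -2.5]
opening: 0.0135
```

Request:
send_rows([
  [[0, 0.0015, 0, 0], [0, 0.003, 0, 0], [0, 0.004, 0, 0], [0, 0.004, 0, 0]],
])

```text
time: 6.55
tool_pos: [0.4723, -0.1533, 0.1141]
tool_rot: [-1.582, -0.001, -2.098]
contact_force: [-0.7, -0.3, -2.9]
opening: 0.0136
```

```bash
python3 look.py 5
```

```text
t 6.55 pos [ 0.4723 -0.1533  0.1141] rot [-9.0650e+01 -7.0000e-02 -1.2022e+02] F [-0.72 -0.26 -2.94] M [-0.17  0.12 -0.01] op 0.0136 q6 0.06
shift [-0.0014 -0.0359 -0.0004] twist -0.22
```

View pics/top5.png

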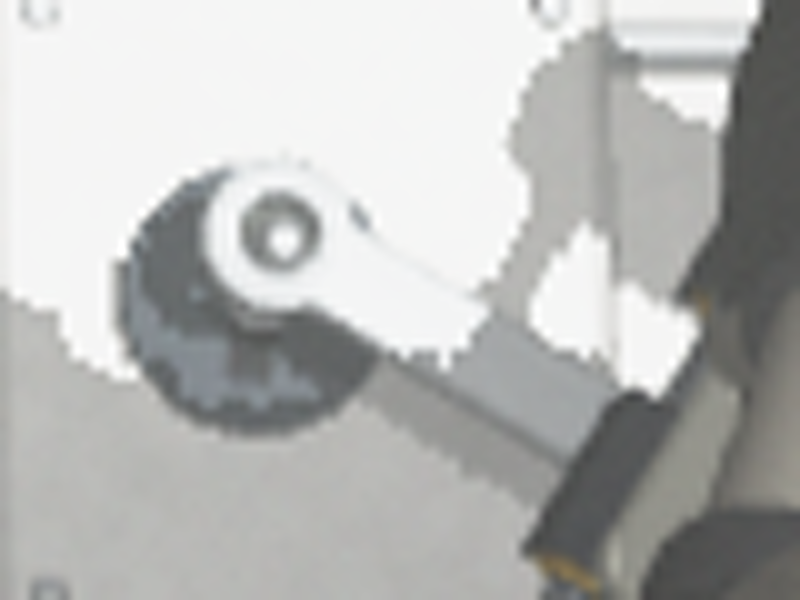

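Request:
send_rows([
  [[0, 0.002, 0, 0], [0, 0.004, 0, 0], [0, 0.006, 0, 0], [0, 0.008, 0, 0], [0, 0.009, 0, 0], [0, 0.009, 0, 0]],
])

```text
time: 7.25
tool_pos: [0.4721, -0.1532, 0.1049]
tool_rot: [-1.582, -0.001, -2.098]
contact_force: [-0.4, -0.5, -3.8]
opening: 0.0136
```

Request:
send_rows([
  [[0, 0.0015, 0, 0], [0, 0.003, 0, 0], [0, 0.004, 0, 0], [0, 0.004, 0, 0]],
])

```text
time: 7.65
tool_pos: [0.4721, -0.1531, 0.1008]
tool_rot: [-1.582, -0.001, -2.098]
contact_force: [-1.3, -0.3, -3.0]
opening: 0.0133
```

```bash
python3 look.py 6
```

```text
t 7.65 pos [ 0.4721 -0.1531  0.1008] rot [-9.0670e+01 -7.0000e-02 -1.2022e+02] F [-1.29 -0.26 -2.98] M [-0.15  0.04  0.01] op 0.0133 q6 0.06
shift [-0.0014 -0.0492 -0.0003] twist -0.22
```

View pics/top6.png

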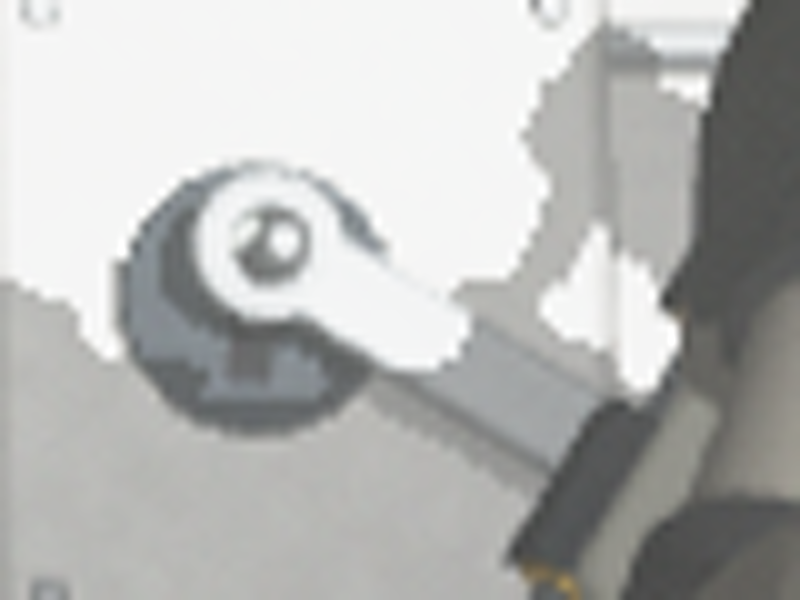

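View pics/side6.png

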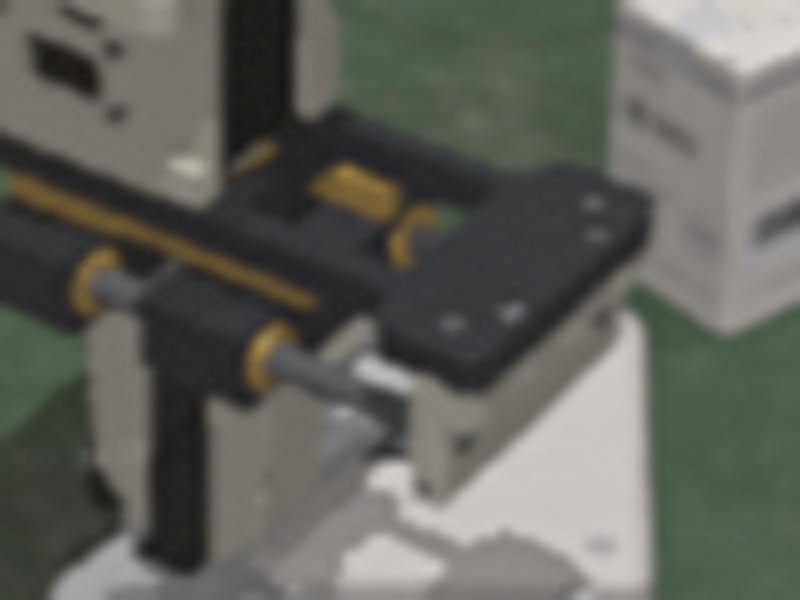

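```bash
cat >> h.py <<'E'
def swing(th,ex=.5170,ey=-.0766,L=.089,b=.001,z=.1005):
    "plan to rod angle th deg with eye at (ex,ey)"
    t=np.radians(th);u=np.array([np.sin(t),-np.cos(t)]);n=np.array([np.cos(t),np.sin(t)])
    p=np.array([ex,ey])+L*u+b*n
    print("th",th,"TCP target",p.round(4),"hook",(np.array([ex,ey])+.12*u).round(4)); plan(p[0],p[1],z,th-90)
E
python3 -c "
from h import *
T=load('top6')
e=plane(T,346.8,198.8,.0743); p=plane(T,347.6,197.6,.086);print(e,p)
th=np.radians(-30.2);u=np.array([np.sin(th),-np.cos(th)]);n=np.array([np.cos(th),np.sin(th)])
r=np.array([.4721,-.1531])-e[:2];print(r@u,r@n)
r=np.array([.4721,-.1531])-p[:2];print(r@u,r@n)
swing(-22);swing(-12);swing(2.6)
"
```

```text
[ 0.51660137 -0.07691684  0.0743    ] [ 0.51711752 -0.07683124  0.086     ]
0.0882282572318233 -0.00013976191741331715
0.08856187579926772 -0.0005427967470462794
th -22 TCP target [ 0.4846 -0.1595] hook [ 0.472  -0.1879]
t 7.75 pos [ 0.4721 -0.1531  0.1008] rot [-9.0670e+01 -7.0000e-02 -1.2022e+02] F [-0.69 -1.2  -3.73] M [-0.18  0.1   0.02] op 0.0138 q6 0.06
shift [-0.0008  0.0002  0.014 ] twist -8.22
th -12 TCP target [ 0.4995 -0.1639] hook [ 0.4921 -0.194 ]
t 7.75 pos [ 0.4721 -0.1531  0.1008] rot [-9.0670e+01 -7.0000e-02 -1.2022e+02] F [-0.69 -1.2  -3.73] M [-0.18  0.1   0.02] op 0.0138 q6 0.06
shift [-0.0045  0.      0.0291] twist -18.22
th 2.6 TCP target [ 0.522  -0.1655] hook [ 0.5224 -0.1965]
t 7.75 pos [ 0.4721 -0.1531  0.1008] rot [-9.0670e+01 -7.0000e-02 -1.2022e+02] F [-0.69 -1.2  -3.73] M [-0.18  0.1   0.02] op 0.0138 q6 0.06
shift [-0.0145 -0.0002  0.0494] twist -32.82
```

```bash
cat >> h.py <<'E'
def arc(ths,ex=.5170,ey=-.0769,L=.0885,b=0.,z=None):
    from cell import sensors
    s=sensors.observe(); R=Ro.from_euler("xyz",s["tool_rot"]).as_matrix(); p=np.array(s["tool_pos"]); cur=np.degrees(s["tool_rot"][2])
    z=p[2] if z is None else z
    t=np.radians(cur+90);e=p[:2]-L*np.array([np.sin(t),-np.cos(t)])-b*np.array([np.cos(t),np.sin(t)])
    print("t",round(s["time"],2),"pos",p.round(4),"th",round(cur+90,2),"eye err mm",((e-[ex,ey])*1e3).round(2),"F",s["contact_force"].round(2),"M",s["torque"].round(2),"op",s["opening"].round(4))
    print("hook est",(np.array([ex,ey])+.12*np.array([np.sin(t),-np.cos(t)])).round(4))
    for th in ths:
        t=np.radians(th);q=np.array([ex,ey])+L*np.array([np.sin(t),-np.cos(t)])+b*np.array([np.cos(t),np.sin(t)])
        print([*(R.T@(np.array([*q,z])-p)).round(4),round(-wrap(th-90-cur),2)])
E
python3 -c "
from h import *
arc([-28,-26,-24,-22,-20,-18,-16,-15],z=.1005)"
```

```text
Traceback (most recent call last):
  File "h.py", line 34, in arc
    print("t",round(s["time"],2),"pos",p.round(4),"th",round(cur+90,2),"eye err mm",((e-[ex,ey])*1e3).round(2),"F",s["contact_force"].round(2),"M",s["torque"].round(2),"op",s["opening"].round(4))
                                                                                                                                                                             ^^^^^^^^^^^^^^^^^^
AttributeError: 'float' object has no attribute 'round'
```

```bash
sed -i 's/s\["opening"\].round(4)/round(s["opening"],4)/' h.py; python3 -c "
from h import *
arc([-28,-26,-24,-22,-20,-18,-16,-15],z=.1005)"
```

```text
t 7.75 pos [ 0.4721 -0.1531  0.1008] th -30.22 eye err mm [-0.36  0.26] F [-0.69 -1.2  -3.73] M [-0.18  0.1   0.02] op 0.0138
hook est [ 0.4566 -0.1806]
[np.float64(-0.0), np.float64(0.0003), np.float64(0.0039), np.float64(-2.22)]
[np.float64(-0.0002), np.float64(0.0003), np.float64(0.007), np.float64(-4.22)]
[np.float64(-0.0005), np.float64(0.0002), np.float64(0.01), np.float64(-6.22)]
[np.float64(-0.0009), np.float64(0.0002), np.float64(0.0131), np.float64(-8.22)]
[np.float64(-0.0014), np.float64(0.0002), np.float64(0.0162), np.float64(-10.22)]
[np.float64(-0.002), np.float64(0.0001), np.float64(0.0192), np.float64(-12.22)]
[np.float64(-0.0027), np.float64(0.0001), np.float64(0.0222), np.float64(-14.22)]
[np.float64(-0.0031), np.float64(0.0001), np.float64(0.0237), np.float64(-15.22)]
```

Request:
send_rows([
  [[0, 0, 0.0039, -2.2], [-0.0002, 0, 0.007, -4.2], [-0.0005, 0, 0.01, -6.2], [-0.0009, 0, 0.0131, -8.2], [-0.0014, 0, 0.0162, -10.2], [-0.002, 0, 0.0192, -12.2], [-0.0027, 0, 0.0222, -14.2], [-0.0027, 0, 0.0222, -14.2]],
])

```text
time: 8.55
tool_pos: [0.4927, -0.162, 0.1005]
tool_rot: [-1.583, 0.002, -1.85]
contact_force: [-0.6, -0.4, -2.7]
opening: 0.0138
```

```bash
python3 -c "
from h import *
arc([-16,-15,-14,-13,-12],z=.1005)
from cell import read_camera
for n,b in (('side',(240,240,100,75)),('top',(320,165,120,90))):
    c=read_camera(n); pickle.dump(c,open(n+'7.pkl','wb')); x,y,w,h=b; f=min(800//w,600//h); print(f)
    cv2.imwrite(f'pics/{n}7.png',cv2.resize(c['frame'][y:y+h,x:x+w,::-1],None,fx=f,fy=f,interpolation=cv2.INTER_CUBIC))
"
```

```text
t 8.55 pos [ 0.4927 -0.162   0.1005] th -15.99 eye err mm [0.13 0.01] F [-0.57 -0.4  -2.67] M [-0.15  0.11  0.09] op 0.0138
hook est [ 0.4839 -0.1923]
[np.float64(0.0), np.float64(0.0), np.float64(-0.0001), np.float64(0.01)]
[np.float64(0.0), np.float64(-0.0), np.float64(0.0014), np.float64(-0.99)]
[np.float64(-0.0), np.float64(-0.0), np.float64(0.003), np.float64(-1.99)]
[np.float64(-0.0001), np.float64(-0.0001), np.float64(0.0045), np.float64(-2.99)]
[np.float64(-0.0002), np.float64(-0.0001), np.float64(0.006), np.float64(-3.99)]
8
6
```

View pics/top7.png

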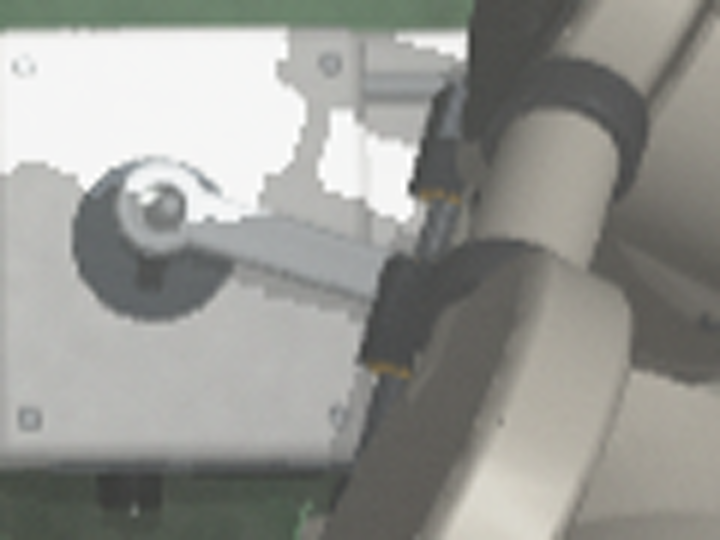

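View pics/side7.png

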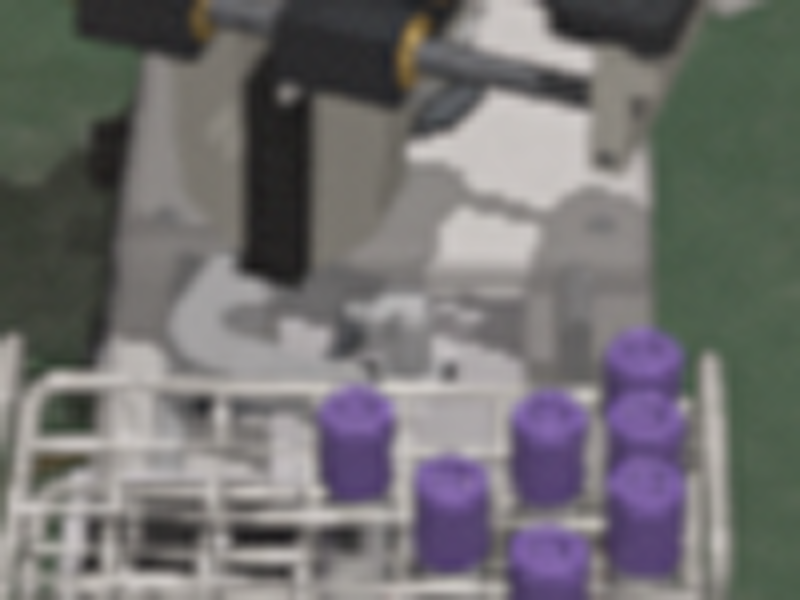

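Request:
send_rows([
  [[0, 0, 0.0014, -1], [0, 0, 0.003, -2], [0, 0, 0.0045, -3], [-0.0002, 0, 0.006, -4], [-0.0002, 0, 0.006, -4]],
])

```text
time: 9.15
tool_pos: [0.4984, -0.1632, 0.1004]
tool_rot: [-1.583, 0.003, -1.781]
contact_force: [-0.5, 1.5, -3.4]
opening: 0.0141
```

```bash
python3 -c "
from h import *
arc([-11,-10,-9,-8],z=.1005)"
```

```text
t 9.15 pos [ 0.4984 -0.1632  0.1004] th -12.03 eye err mm [-0.15  0.25] F [-0.52  1.49 -3.36] M [0.09 0.04 0.02] op 0.0141
hook est [ 0.492  -0.1943]
[np.float64(0.0002), np.float64(-0.0001), np.float64(0.0018), np.float64(-1.03)]
[np.float64(0.0002), np.float64(-0.0001), np.float64(0.0033), np.float64(-2.03)]
[np.float64(0.0001), np.float64(-0.0002), np.float64(0.0049), np.float64(-3.03)]
[np.float64(-0.0), np.float64(-0.0002), np.float64(0.0064), np.float64(-4.03)]
```

Request:
send_rows([
  [[0.0002, 0, 0.0009, -0.5], [0.0002, 0, 0.0018, -1], [0.0002, 0, 0.0026, -1.5], [0.0002, 0, 0.0033, -2]],
])

```text
time: 9.55
tool_pos: [0.4996, -0.1635, 0.0999]
tool_rot: [-1.588, 0.004, -1.745]
contact_force: [-8.2, 1.3, 0.7]
opening: 0.0137
```

```bash
python3 -c "
from h import *
arc([-9.5,-9,-8.5,-8],z=.1005)"
```

```text
t 9.55 pos [ 0.4996 -0.1635  0.0999] th -10.0 eye err mm [-2.03  0.53] F [-8.18  1.25  0.7 ] M [ 0.08  1.42 -0.13] op 0.0137
hook est [ 0.4962 -0.1951]
[np.float64(0.0002), np.float64(-0.0007), np.float64(0.0029), np.float64(-0.5)]
[np.float64(0.0002), np.float64(-0.0007), np.float64(0.0036), np.float64(-1.0)]
[np.float64(0.0001), np.float64(-0.0007), np.float64(0.0044), np.float64(-1.5)]
[np.float64(0.0001), np.float64(-0.0007), np.float64(0.0052), np.float64(-2.0)]
```

Request:
send_rows([
  [[0.0002, -0.0003, 0.0022, 0], [0.0002, -0.0003, 0.0024, -0.3], [0.0002, -0.0003, 0.0027, -0.6]],
])

```text
time: 9.85
tool_pos: [0.5003, -0.1638, 0.0996]
tool_rot: [-1.592, 0.005, -1.735]
contact_force: [-6.6, 0.5, -0.8]
opening: 0.0134
```

```bash
python3 -c "
from h import *
arc([-9.5,-9,-8.5,-8],z=.1005)"
```

```text
t 9.85 pos [ 0.5003 -0.1638  0.0996] th -9.39 eye err mm [-2.23  0.46] F [-6.63  0.52 -0.81] M [ 0.02  1.18 -0.3 ] op 0.0134
hook est [ 0.4974 -0.1953]
[np.float64(0.0001), np.float64(-0.0009), np.float64(0.0021), np.float64(0.11)]
[np.float64(0.0001), np.float64(-0.0009), np.float64(0.0029), np.float64(-0.39)]
[np.float64(0.0001), np.float64(-0.001), np.float64(0.0036), np.float64(-0.89)]
[np.float64(0.0001), np.float64(-0.001), np.float64(0.0044), np.float64(-1.39)]
```

Request:
send_rows([
  [[0.0001, -0.0006, 0.0022, 0], [0.0001, -0.0008, 0.0027, -0.4], [0.0001, -0.0008, 0.0032, -0.8]],
])

```text
time: 10.15
tool_pos: [0.5015, -0.164, 0.0996]
tool_rot: [-1.597, 0.006, -1.721]
contact_force: [-6.4, -0.6, -3.2]
opening: 0.0136
```

```bash
python3 -c "
from h import *
arc([-9,-8,-7],z=.1005)"
```

```text
t 10.15 pos [ 0.5015 -0.164   0.0996] th -8.59 eye err mm [-2.23  0.41] F [-6.41 -0.56 -3.16] M [-0.07  1.07 -0.4 ] op 0.0136
hook est [ 0.4991 -0.1956]
[np.float64(0.0001), np.float64(-0.0009), np.float64(0.0016), np.float64(0.41)]
[np.float64(0.0001), np.float64(-0.001), np.float64(0.0032), np.float64(-0.59)]
[np.float64(0.0), np.float64(-0.001), np.float64(0.0047), np.float64(-1.59)]
```

Request:
send_rows([
  [[0.0001, -0.0006, 0.0025, -0.2], [0.0001, -0.0008, 0.0032, -0.6], [0.0001, -0.0009, 0.004, -1.1], [0.0, -0.001, 0.0047, -1.6], [0.0, -0.001, 0.0055, -2.1], [0.0, -0.001, 0.0063, -2.6], [0.0, -0.001, 0.007, -3.1]],
])

```text
time: 10.85
tool_pos: [0.507, -0.1647, 0.0997]
tool_rot: [-1.601, 0.008, -1.666]
contact_force: [-6.4, 1.0, -3.3]
opening: 0.0138
```

```bash
python3 -c "
from h import *
arc([-6,-5,-4,-3,-2],z=.1005)"
```

```text
t 10.85 pos [ 0.507  -0.1647  0.0997] th -5.47 eye err mm [-1.6   0.26] F [-6.39  0.97 -3.27] M [-0.11  0.93 -0.16] op 0.0138
hook est [ 0.5056 -0.1964]
[np.float64(0.0001), np.float64(-0.0008), np.float64(0.0008), np.float64(0.53)]
[np.float64(0.0001), np.float64(-0.0009), np.float64(0.0023), np.float64(-0.47)]
[np.float64(0.0001), np.float64(-0.0009), np.float64(0.0039), np.float64(-1.47)]
[np.float64(0.0), np.float64(-0.0009), np.float64(0.0054), np.float64(-2.47)]
[np.float64(-0.0001), np.float64(-0.001), np.float64(0.0069), np.float64(-3.47)]
```

Request:
send_rows([
  [[0.0001, -0.0006, 0.0027, -0.3], [0.0001, -0.0008, 0.0035, -0.9], [0.0001, -0.0008, 0.0043, -1.5], [0.0, -0.0009, 0.0051, -2.1], [0.0, -0.0009, 0.0059, -2.7], [0.0, -0.0009, 0.0067, -3.3], [0.0, -0.001, 0.0075, -3.8]],
])

```text
time: 11.55
tool_pos: [0.5123, -0.1657, 0.0998]
tool_rot: [-1.605, 0.011, -1.6]
contact_force: [-8.2, -2.2, -3.1]
opening: 0.0135
```

```bash
python3 -c "
from h import *
arc([-1,0,1,2,3],z=.1005)"
```

```text
t 11.55 pos [ 0.5123 -0.1657  0.0998] th -1.67 eye err mm [-2.1  -0.32] F [-8.24 -2.22 -3.12] M [-0.5   1.3  -0.24] op 0.0135
hook est [ 0.5135 -0.1968]
[np.float64(-0.0004), np.float64(-0.0008), np.float64(0.0031), np.float64(-0.67)]
[np.float64(-0.0004), np.float64(-0.0009), np.float64(0.0046), np.float64(-1.67)]
[np.float64(-0.0005), np.float64(-0.0009), np.float64(0.0062), np.float64(-2.67)]
[np.float64(-0.0006), np.float64(-0.001), np.float64(0.0077), np.float64(-3.67)]
[np.float64(-0.0007), np.float64(-0.001), np.float64(0.0093), np.float64(-4.67)]
```

Request:
send_rows([
  [[-0.0003, -0.0006, 0.0025, -0.3], [-0.0003, -0.0008, 0.0031, -0.8], [-0.0003, -0.0008, 0.0038, -1.3], [-0.0004, -0.0009, 0.0046, -1.8]],
])

```text
time: 11.95
tool_pos: [0.5153, -0.1658, 0.0999]
tool_rot: [-1.609, 0.012, -1.568]
contact_force: [-5.6, -3.6, -3.6]
opening: 0.0136
```

```bash
python3 -c "
from h import *
arc([0,1,2,3],z=.1005)
from cell import read_camera
for n,b in (('side',(240,240,100,75)),):
    c=read_camera(n); pickle.dump(c,open(n+'8.pkl','wb')); x,y,w,h=b; f=min(800//w,600//h)
    cv2.imwrite(f'pics/{n}8.png',cv2.resize(c['frame'][y:y+h,x:x+w,::-1],None,fx=f,fy=f,interpolation=cv2.INTER_CUBIC))
"
```

```text
t 11.95 pos [ 0.5153 -0.1658  0.0999] th 0.14 eye err mm [-1.97 -0.44] F [-5.59 -3.61 -3.61] M [-0.56  0.88 -0.27] op 0.0136
hook est [ 0.5173 -0.1969]
[np.float64(-0.0004), np.float64(-0.0006), np.float64(0.0017), np.float64(0.14)]
[np.float64(-0.0005), np.float64(-0.0007), np.float64(0.0033), np.float64(-0.86)]
[np.float64(-0.0005), np.float64(-0.0008), np.float64(0.0048), np.float64(-1.86)]
[np.float64(-0.0006), np.float64(-0.0008), np.float64(0.0064), np.float64(-2.86)]
```

View pics/side8.png

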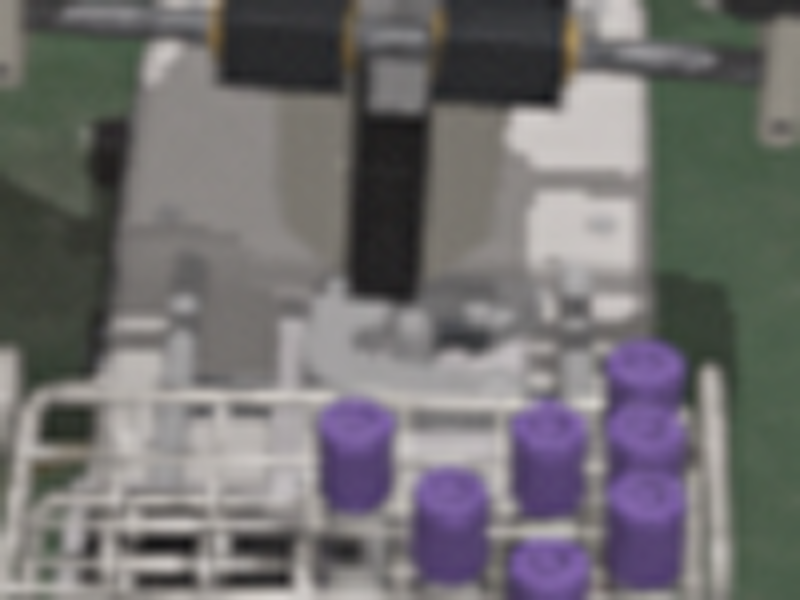

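Request:
send_rows([
  [[0.0005, -0.0006, 0.0025, -0.3], [0.0005, -0.0007, 0.0032, -0.8], [0.0005, -0.0008, 0.004, -1.3], [0.0004, -0.0009, 0.0048, -1.8]],
])

```text
time: 12.4
tool_pos: [0.5212, -0.1665, 0.101]
tool_rot: [-1.606, 0.012, -1.535]
contact_force: [-0.4, -0.4, -4.1]
opening: 0.0136
```

```bash
python3 -c "
from h import *
arc([2,3,4],z=.1005)"
```

```text
t 12.4 pos [ 0.5212 -0.1665  0.101 ] th 2.02 eye err mm [ 1.08 -1.15] F [-0.43 -0.36 -4.05] M [-0.11 -0.21  0.01] op 0.0136
hook est [ 0.5212 -0.1968]
[np.float64(-0.0012), np.float64(0.0005), np.float64(-0.0011), np.float64(0.02)]
[np.float64(-0.0012), np.float64(0.0005), np.float64(0.0005), np.float64(-0.98)]
[np.float64(-0.0012), np.float64(0.0004), np.float64(0.002), np.float64(-1.98)]
```

```bash
python3 -c "
from h import *
from cell import read_camera
for n,b in (('side',(265,255,60,45)),('top',(320,165,120,90))):
    c=read_camera(n); pickle.dump(c,open(n+'9.pkl','wb')); x,y,w,h=b; f=min(800//w,600//h)
    cv2.imwrite(f'pics/{n}9.png',cv2.resize(c['frame'][y:y+h,x:x+w,::-1],None,fx=f,fy=f,interpolation=cv2.INTER_CUBIC))
"
```

```text
(no output)
```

View pics/side9.png

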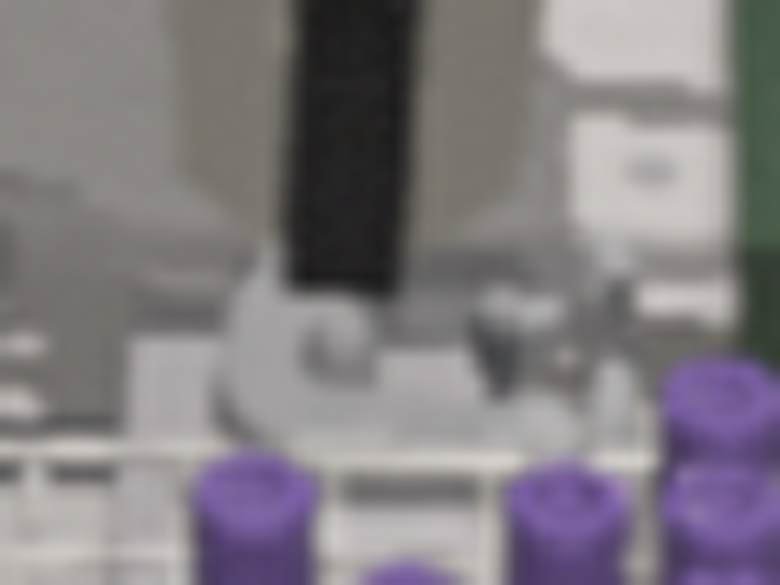

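View pics/top9.png

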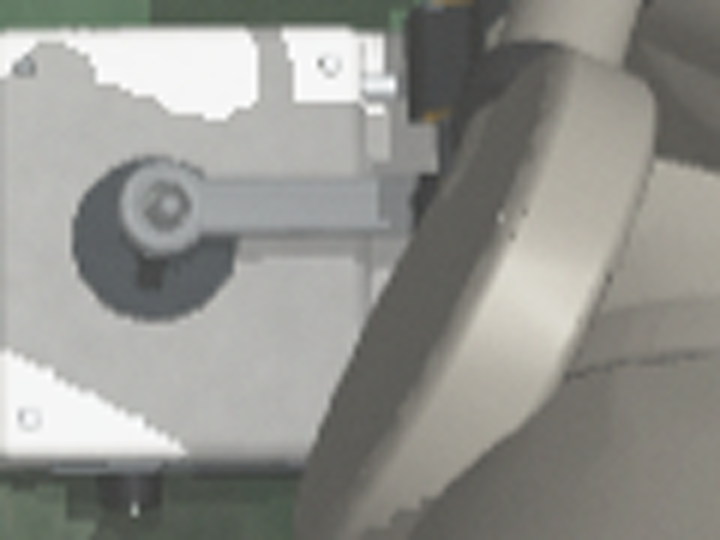

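The pin (340,335) sits on the throat floor and the latch (490,345) is straight across the mouth, so it is shut. Next is the tug back.

```bash
python3 -c "
from h import *
arc([1,0,-1,-2,-3],z=.1005)"
```

```text
t 12.5 pos [ 0.5211 -0.1664  0.1009] th 2.0 eye err mm [ 0.98 -1.04] F [ 0.39  0.1  -3.21] M [-0.09 -0.12  0.02] op 0.0136
hook est [ 0.5212 -0.1968]
[np.float64(-0.0011), np.float64(0.0005), np.float64(-0.0025), np.float64(1.0)]
[np.float64(-0.0011), np.float64(0.0006), np.float64(-0.004), np.float64(2.0)]
[np.float64(-0.0012), np.float64(0.0007), np.float64(-0.0056), np.float64(3.0)]
[np.float64(-0.0013), np.float64(0.0007), np.float64(-0.0071), np.float64(4.0)]
[np.float64(-0.0014), np.float64(0.0008), np.float64(-0.0086), np.float64(5.0)]
```

Request:
send_rows([
  [[-0.0004, 0, -0.0017, 1], [-0.0005, 0, -0.0034, 2], [-0.0005, 0, -0.0051, 3], [-0.0006, 0, -0.0067, 4], [-0.0007, 0, -0.0078, 4.8], [-0.0007, 0, -0.0078, 4.8]],
])

```text
time: 13.1
tool_pos: [0.513, -0.1659, 0.1012]
tool_rot: [-1.608, 0.009, -1.62]
contact_force: [0.4, -0.1, -3.8]
opening: 0.0136
```

```bash
python3 -c "
from h import *
arc([-3,-4,-5,-6],z=.1005)"
```

```text
t 13.1 pos [ 0.513  -0.1659  0.1012] th -2.83 eye err mm [ 0.37 -0.59] F [ 0.4  -0.11 -3.84] M [-0.09 -0.11  0.05] op 0.0136
hook est [ 0.5111 -0.1968]
[np.float64(-0.0006), np.float64(0.0008), np.float64(-0.0006), np.float64(0.17)]
[np.float64(-0.0006), np.float64(0.0008), np.float64(-0.0022), np.float64(1.17)]
[np.float64(-0.0006), np.float64(0.0009), np.float64(-0.0037), np.float64(2.17)]
[np.float64(-0.0007), np.float64(0.0009), np.float64(-0.0053), np.float64(3.17)]
```

Request:
send_rows([
  [[-0.0003, 0, -0.001, 0.5], [-0.0003, 0, -0.0018, 1], [-0.0003, 0, -0.0026, 1.5], [-0.0003, 0, -0.0033, 2]],
])

```text
time: 13.5
tool_pos: [0.51, -0.1654, 0.1014]
tool_rot: [-1.607, 0.008, -1.656]
contact_force: [2.5, 1.7, -4.5]
opening: 0.0137
```

```bash
python3 -c "
from h import *
arc([-5,-6,-7],z=.1005)"
```

```text
t 13.5 pos [ 0.51   -0.1654  0.1014] th -4.87 eye err mm [ 0.47 -0.3 ] F [ 2.54  1.69 -4.48] M [ 0.15 -0.64  0.11] op 0.0137
hook est [ 0.5068 -0.1965]
[np.float64(-0.0003), np.float64(0.0009), np.float64(-0.0007), np.float64(0.13)]
[np.float64(-0.0003), np.float64(0.001), np.float64(-0.0022), np.float64(1.13)]
[np.float64(-0.0003), np.float64(0.001), np.float64(-0.0037), np.float64(2.13)]
```

Request:
send_rows([
  [[0, 0.0003, -0.001, 0.3], [0, 0.0003, -0.0015, 0.5], [0, 0.0003, -0.0019, 0.6], [0, 0.0003, -0.0019, 0.6]],
])

```text
time: 13.9
tool_pos: [0.5097, -0.1653, 0.1014]
tool_rot: [-1.603, 0.007, -1.666]
contact_force: [8.2, 1.8, -6.1]
opening: 0.0137
```

```bash
python3 -c "
from h import *
arc([-5,-6,-7],z=.1005)"
```

```text
t 13.9 pos [ 0.5097 -0.1653  0.1014] th -5.47 eye err mm [ 1.18 -0.29] F [ 8.2   1.83 -6.08] M [ 0.29 -1.46  0.22] op 0.0137
hook est [ 0.5056 -0.1964]
[np.float64(-0.0002), np.float64(0.0009), np.float64(-0.0004), np.float64(-0.47)]
[np.float64(-0.0002), np.float64(0.001), np.float64(-0.002), np.float64(0.53)]
[np.float64(-0.0002), np.float64(0.001), np.float64(-0.0035), np.float64(1.53)]
```

Request:
send_rows([
  [[0, 0.0002, -0.0018, 0.1], [0, 0.0002, -0.0019, 0.2], [0, 0.0002, -0.0019, 0.2], [0, 0.0002, -0.0019, 0.2], [0, 0.0002, -0.0019, 0.2]],
])

```text
time: 14.4
tool_pos: [0.5096, -0.1652, 0.1015]
tool_rot: [-1.599, 0.007, -1.669]
contact_force: [7.5, 0.3, -6.5]
opening: 0.0138
```

```bash
python3 -c "
from h import *
arc([-2],z=.1005)
from cell import read_camera
for n,b in (('side',(265,255,60,45)),('top',(320,165,120,90))):
    c=read_camera(n); pickle.dump(c,open(n+'10.pkl','wb')); x,y,w,h=b; f=min(800//w,600//h)
    cv2.imwrite(f'pics/{n}10.png',cv2.resize(c['frame'][y:y+h,x:x+w,::-1],None,fx=f,fy=f,interpolation=cv2.INTER_CUBIC))
"
```

```text
t 14.4 pos [ 0.5096 -0.1652  0.1015] th -5.65 eye err mm [ 1.32 -0.28] F [ 7.51  0.31 -6.5 ] M [ 0.23 -1.46  0.35] op 0.0138
hook est [ 0.5052 -0.1963]
[np.float64(-0.0003), np.float64(0.0008), np.float64(0.0043), np.float64(-3.65)]
```

View pics/side10.png

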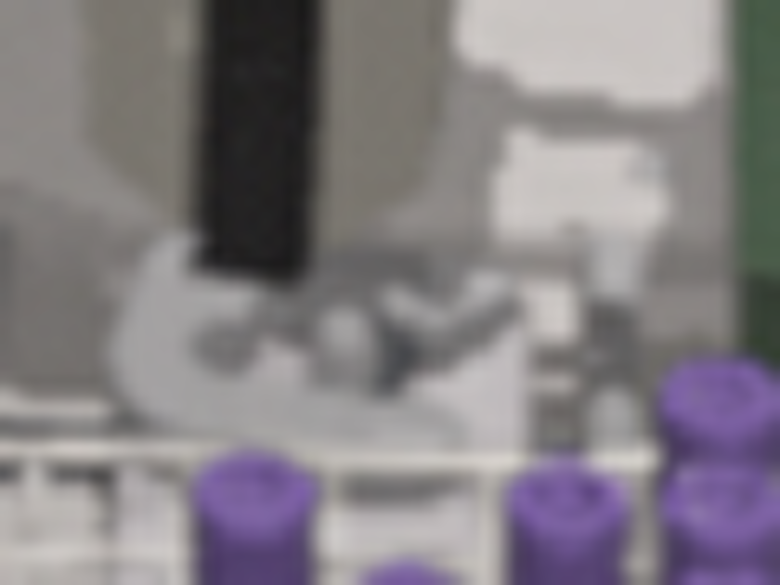

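Pin (345,345) bears on the shut latch (395,350). The tug reads about 8 N, so I'll hold it a little firmer for margin.

Request:
send_rows([
  [[0, 0.0002, -0.0019, 0.2], [0, 0.0002, -0.0021, 0.3], [0, 0.0002, -0.0021, 0.3], [0, 0.0002, -0.0021, 0.3], [0, 0.0002, -0.0021, 0.3]],
])

```text
time: 15.0
tool_pos: [0.5094, -0.1652, 0.1014]
tool_rot: [-1.595, 0.006, -1.674]
contact_force: [8.0, 0.5, -8.3]
opening: 0.0137
```

```bash
python3 -c "
from h import *
arc([-4,-3,-2,-1],z=.1)"
```

```text
t 15.0 pos [ 0.5094 -0.1652  0.1014] th -5.92 eye err mm [ 1.54 -0.29] F [ 7.96  0.52 -8.34] M [ 0.29 -1.6   0.43] op 0.0137
hook est [ 0.5046 -0.1963]
[np.float64(-0.0002), np.float64(0.0014), np.float64(0.0014), np.float64(-1.92)]
[np.float64(-0.0002), np.float64(0.0014), np.float64(0.003), np.float64(-2.92)]
[np.float64(-0.0003), np.float64(0.0013), np.float64(0.0045), np.float64(-3.92)]
[np.float64(-0.0004), np.float64(0.0013), np.float64(0.0061), np.float64(-4.92)]
```

Request:
send_rows([
  [[-0.0002, 0, 0.0014, -1.5], [-0.0002, 0, 0.003, -2.5], [-0.0002, 0, 0.0045, -3.5], [-0.0002, 0, 0.0045, -3.5]],
])

```text
time: 15.4
tool_pos: [0.5138, -0.1656, 0.1012]
tool_rot: [-1.595, 0.008, -1.613]
contact_force: [0.4, -0.7, -3.2]
opening: 0.0137
```

Request:
send_rows([
  [[0, 0.001, 0, 0], [0, 0.0015, 0, 0], [0, 0.002, 0, 0]],
])

```text
time: 15.7
tool_pos: [0.5137, -0.1656, 0.0993]
tool_rot: [-1.595, 0.008, -1.613]
contact_force: [-0.4, -0.2, -0.7]
opening: 0.0137
```

```bash
python3 -c "
from h import *
arc([-2],z=.0985)"
```

```text
t 15.7 pos [ 0.5137 -0.1656  0.0993] th -2.4 eye err mm [ 0.41 -0.33] F [-0.44 -0.21 -0.71] M [-0.1  -0.01  0.02] op 0.0137
hook est [ 0.512  -0.1968]
[np.float64(-0.0003), np.float64(0.0008), np.float64(0.0002), np.float64(-0.4)]
```

Request:
send_rows([
  [[0, 0, 0, 0], [0, 0, 0, 0], [0, 0, 0, 0], [0, 0, 0, 0], [0, 0, 0, 0]],
], gripper=0.45)

```text
time: 16.2
tool_pos: [0.5138, -0.1657, 0.0994]
tool_rot: [-1.595, 0.008, -1.613]
contact_force: [-0.2, 0.3, -0.1]
opening: 0.0407
```

Request:
send_rows([
  [[0, -0.005, 0, 0], [0, -0.02, 0, 0], [0, -0.05, 0, 0], [0, -0.08, 0, 0], [0, -0.11, 0, 0], [0, -0.14, 0, 0]],
])

```text
time: 16.8
tool_pos: [0.517, -0.1668, 0.241]
tool_rot: [-1.594, 0.007, -1.613]
contact_force: [-0.8, 0.2, -0.1]
opening: 0.0412
```

```bash
python3 -c "
from h import *
plan(.40,.12,.25,-90)"
```

```text
t 16.8 pos [ 0.517  -0.1668  0.241 ] rot [-91.36   0.42 -92.4 ] F [-0.83  0.15 -0.13] M [-0.02 -0.1  -0.03] op 0.0412 q6 -0.41
shift [-0.2817 -0.0039 -0.129 ] twist -2.4
```

Move aside for an unobstructed view.

Request:
send_rows([
  [[-0.04, 0, -0.018, 0], [-0.08, 0, -0.036, 0], [-0.12, 0, -0.055, 0], [-0.16, 0, -0.073, 0], [-0.2, 0, -0.09, 0], [-0.24, 0, -0.11, 0], [-0.28, 0, -0.129, 0], [-0.28, 0, -0.129, 0]],
])

```text
time: 17.6
tool_pos: [0.3976, 0.1221, 0.2468]
tool_rot: [-1.594, 0.009, -1.607]
contact_force: [0.2, 0.4, 0.1]
opening: 0.0408
```

```bash
python3 -c "
from h import *
from cell import read_camera
plan(.4,.12,.25,-90)
for n,b in (('side',(245,225,90,67)),('top',(325,165,120,85))):
    c=read_camera(n); pickle.dump(c,open(n+'11.pkl','wb')); x,y,w,h=b; f=min(800//w,600//h); print(f)
    cv2.imwrite(f'pics/{n}11.png',cv2.resize(c['frame'][y:y+h,x:x+w,::-1],None,fx=f,fy=f,interpolation=cv2.INTER_CUBIC)); cv2.imwrite(f'pics/{n}11f.png',c['frame'][:,:,::-1])
"
```

```text
t 17.6 pos [0.3976 0.1221 0.2468] rot [-91.36   0.5  -92.09] F [0.23 0.36 0.09] M [-0.09 -0.07 -0.04] op 0.0408 q6 0.14
shift [ 0.002  -0.0033  0.0024] twist -2.09
8
6
```

View pics/side11.png

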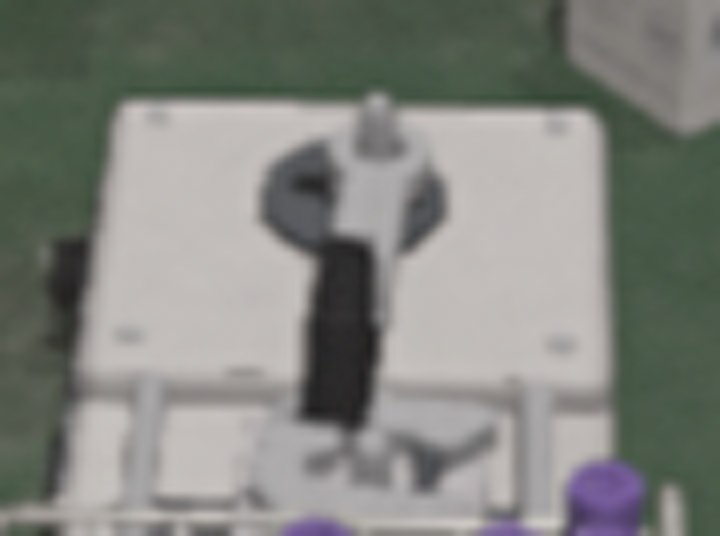

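View pics/top11.png

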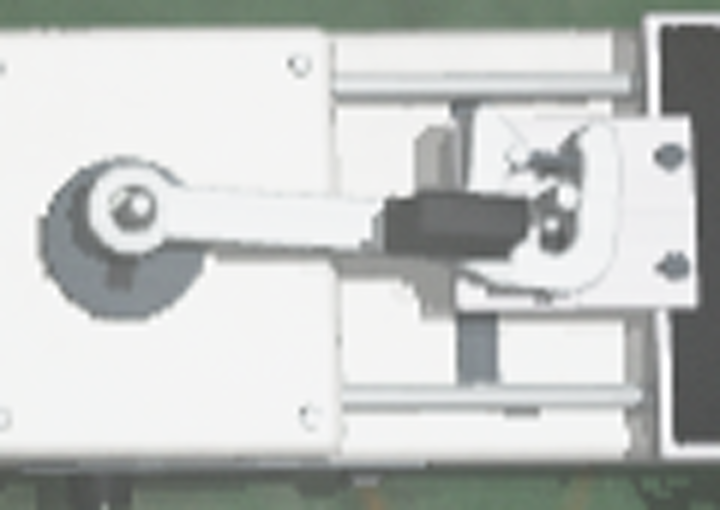

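View pics/top11f.png

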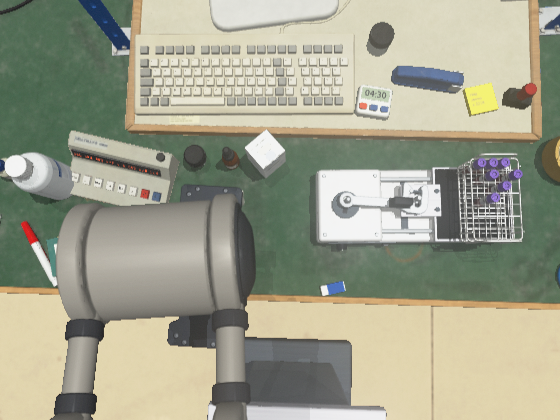

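The pictures show the eye round the crank pin (top crop 132,207), the drive pin inside the hook (565,195), the latch bar straight across the mouth (about 550,160), the rod flat and the bystanders in place. I'm handing in.

```bash
python3 -c "
from cell import hand_in
print(hand_in())"
```

```text
the job is handed in; nothing more can be done
None
```

The shaker is coupled again and the job is handed in at about 17.7 s of the 64 s; the hand-in itself reports no verdict.

- **Coupling:** I lowered the eye over the crank pin. Then I swung the hook onto the drive pin, with about 8 N at most in the readings, until the load dropped away and the latch flipped shut.
- **Tug test:** I pulled the hook back against the shut latch and held it there for over a second. The pull at the pin, worked out from wrist force and moment, was about 8 to 9.4 N, or up to about 0.7 N less after the unloaded sensor offset. The latch stayed shut in the picture taken during the pull.
- **Last checks:** After release, both cameras showed the eye round the crank pin, the drive pin inside the hook and the latch straight across the mouth. The rod lay flat, the bystanders looked unmoved and the gripper was well clear.
- **Small disagreements:** The two cameras differed by 1 to 2 mm. During the push and the tug, the eye position computed from the arm was up to about 2 mm off the pin, more than the 1.5 mm the hole allows, so I put that down to rod or grip give and calibration. The tool was also tilted by about 1 to 2 degrees while holding the rod; the rod looked flat once released.

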